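Hook the lost print stamp out from under the display riser and nest it in its tray

TASK

A doll-shaped print stamp has slid under the glass display riser: drag it right out with the hook tool, keeping the gripper off it while it is under there, and lay the hook flat on the table. Then take the stamp by its grip bar and lower it, without dropping it, into the free middle place of the tray, head-to-tail with the two stamps already there, so that all three lie flat. Do not push about or knock over the dolls on the riser, the bare wooden doll or the pot under the riser.

Things in the scene. Friction and masses are not known exactly. Their poses are not given: they have to be found in the camera images.
- stamp: Lost doll-shaped stamp, light wood: body 40 x 40 mm, head 26 mm wide with round end reaching 63.5 mm along x; plate 18 mm thick (lowest 4 mm rubber, inset 2 mm). Grip bar standing on the square part, 12 mm thick (x), 30 mm long (y), 18 to 42 mm above the underside. Origin: body's underside, below the bar. x to the head, z up. 60 g. Starts under the riser, head within 0.8 rad of the riser's -x.
- stamp_head (a point): Point on the underside of the lost stamp at the centre of its head's round end, 50.5 mm along x from the stamp's origin.
- hook: Hook tool flat on the table. Wooden handle x = -65 to +40 mm, 20 mm wide, 26 mm high; a steel rod, 8 mm thick, runs on to x = 210 mm, turns square and runs 58 mm to -y. Rod and crook lie on the table (axis 4 mm up). Origin: underside of the handle, at the centre of mass, 25 mm behind the handle's front end; x along the rod, z up. 0.12 kg.
- hook_crook (a point): Middle of the hook's turned-over end: 210 mm along x, -29 mm along y, 4 mm up from the hook's origin.
- riser: Fixed riser: clear glass plate 260 x 260 mm, underside 72 mm, top 80 mm above the table, white edges, four white corner posts 18 (x) by 14 (y) mm, open between them. Origin on the table under its centre; x points inward from the front (front edge x = -130 mm, facing the robot's right). 232 mm free between the front posts.
- tray: Fixed plywood tray, 98.5 (x) by 126 (y) mm outside, floor 4 mm thick, rim 14 mm high. Holds three stamps side by side along y, lying along x. The outer two (y = +-35.5 mm, origins at x = -22 mm) have heads to +x; the middle one fits only with its head to -x, about 2.5 mm clear each side. Origin on the table under the centre, z up.
- slot (a point): Where the lost stamp's origin belongs: on the tray floor (4 mm above the table), at tray x = 21.75 mm, y = 0. The stamp's head must then point to the tray's -x.
- stamp_left: Stamp like the lost one, loose in the tray's place at y = +35.5 mm, head to the tray's +x. Same origin and axes as the lost stamp.
- stamp_right: Stamp like the lost one, loose in the tray's place at y = -35.5 mm, head to the tray's +x.
- doll_big: Painted wooden nesting doll, 95 mm high, 52 mm across, standing on the rear part of the riser's glass. Origin centre of underside.
- doll_small: Painted wooden nesting doll, 75 mm high, 41 mm across, standing on the rear part of the riser's glass. Origin centre of underside.
- blank: Bare unpainted wooden doll, 68 mm high, 37 mm across, standing on the table. Origin centre of underside.
- pot_under: Lidded paint pot, 44 mm across and 34 mm high, standing under the riser near its rear. Origin centre of underside.

How it is judged (in metres and radians):
On the way, in this order (a step that is already met when the one before it is completed fails the run):
1. the hook takes hold of the stamp while the stamp is under the riser (contact force between hook and stamp above 0.05 N and distance of stamp from where it was at the start of the episode above 0.02 m and x of stamp in the frame of riser above -0.15 m).
2. the stamp has been dragged out past the riser's front edge and is still flat on the table (x of stamp in the frame of riser below -0.16 m and height (world z) of stamp below 0.01 m), for 0.1 s.
3. the hook lies on the table, let go, with the stamp out of the riser (height (world z) of hook below 0.008 m and angle between hook's own z axis and vertical below 0.08 rad and contact force between the fingers and hook below 0.05 N and x of stamp in the frame of riser below -0.16 m), for 0.2 s.
4. the stamp is gripped and lifted off the table (contact force between the fingers and stamp above 0.3 N and height (world z) of stamp above 0.02 m), for 0.1 s.
At the end, for the whole second after the job is handed in: The lost stamp lies flat in the tray's middle place (underside within 3.5 mm of the floor, body and head within 6 mm of their places, head to tray -x); the other two lie flat within 8 mm of theirs; the hook lies flat on the table; all at rest (x of stamp in the frame of tray between 0.01575 and 0.02775 m and y of stamp in the frame of tray between -0.006 and 0.006 m and x of stamp_head in the frame of tray between -0.03475 and -0.02275 m and y of stamp_head in the frame of tray between -0.006 and 0.006 m and z of each of stamp, stamp_left, stamp_right in the frame of tray below 0.0075 m and angle between each of stamp, stamp_left, stamp_right's own z axis and vertical below 0.07 rad and y of stamp_left in the frame of tray between 0.0275 and 0.0435 m and x of stamp_left in the frame of tray between -0.02975 and -0.01375 m and y of stamp_right in the frame of tray between -0.0435 and -0.0275 m and x of stamp_right in the frame of tray between -0.02975 and -0.01375 m and linear speed of each of stamp, hook below 0.02 m/s and height (world z) of hook below 0.012 m and angle between hook's own z axis and vertical below 0.1 rad); the robot touches nothing.
It fails at once if the gripper or arm touched the stamp while it was under the riser (x of stamp in the frame of riser above -0.15 m and contact force between any of the fingers, the arm and stamp above 0.2 N).
It fails at once if the stamp was dropped into the tray instead of lowered (horizontal distance between stamp and slot below 0.03 m and z of stamp in the frame of tray below 0.05 m and contact force between the fingers and stamp below 0.05 N and linear speed of stamp above 0.45 m/s).
It fails at once if a painted doll on the riser or the bare doll was pushed about or knocked over (distance of any of doll_big, doll_small, blank from where it was at the start of the episode above 0.03 m or angle between any of doll_big, doll_small, blank's own z axis and vertical above 0.5 rad).
It fails at once if the pot under the riser was pushed about or knocked over (distance of pot_under from where it was at the start of the episode above 0.03 m or angle between pot_under's own z axis and vertical above 0.5 rad).
It also fails if it takes over 69 s, if anything falls off the work surface, if the arm or the gripper's body presses on something with over 40 N, if the wrist force passes 120 N, or if a joint passes its speed limit or range.

ROBOT

A 6-joint arm with a two-finger parallel gripper is mounted at the origin on the work surface. World frame = base frame: x ahead of the robot, y to its left, z up, the work surface at z = 0. Lengths are in mm, angles in rad, forces in N, time in s.
With the tool pointing down it reaches from about 350 to 875 mm from the base axis. Payload 4.2 kg.
Tool frame: the origin (TCP) lies midway between the tips of the shut fingers; the grasp point (between the pads) lies 19 mm behind it; z points along the fingers, y is the line along which they close (so a half turn about z gives the same grasp; the last joint's range is limited). The gripper opens to 85 mm and grips with 20 to 120 N. Pads are 22 mm wide; open, the fingers measure 114 mm over their backs; the gripper's body (76 mm by 85 mm) begins 54 mm behind the grasp point. The pads swing forward as they close: fully open they stand 13 mm farther back than shut.
Start: joints at [-0.981, 0.385, 0.008, 0, -1.194, -0.259], TCP at [203.015, -591.087, 231.312] pointing down, gripper open.
Joint ranges: [-3.14, 3.14], [-1.21, 2.06], [-1.07, 1.41], [-3.16, 2.05], [-2.99, -0.16], [-3.1, 3.1]. Speed limits (rad/s): [2.79, 2.79, 3.14, 3.14, 3.14, 3.14].

INTERFACE

Orientations are given as a unit quaternion [x, y, z, w].
In Python, from bench import read_state, get_image, job_done gives the robot as it stands.
- The arm moves only by the tool servo_tool, never from a script. Its arguments are lists of equal length, an entry for each row: "rotation": the turn, a rotation vector about the world's x, y, z scaled (see below), a list of three; "slide": the shift along the world's x, y, z scaled (see below), a list of three; "grip": the opening, from -1 (shut) to 1 (fully open). In form: {"rotation": [[rx, ry, rz], ...], "slide": [[tx, ty, tz], ...], "grip": [grip, ...]}. A call has 1 to 8 rows; each row is the pose to reach, as a shift and turn from the pose commanded when the call began, turning the shorter way round; what a row does not reach only later rows make up. The controller multiplies each number of a shift by 0.2 m and each number of a turn by 360 degrees. A row lasts 1/8 s, in which the tool goes at most 62.5 mm and 10.7 degrees, less where a joint would pass 70% of its speed; a pose out of reach is approached as far as the arm can. A call with a number of a shift or a turn outside -1 to 1 is refused whole. A call with a gripper value outside its range is refused whole. The fingers move at their own pace and stop on an object; the grip force is fixed at half the most. Time passes only in rows, so rows that repeat a pose let the fingers close. It gives the time, the measured TCP pose, the force, the opening and the grip force at its end, in the units of the state.
- read_state(): the state, without advancing time (a new reading comes with each control period).
- get_image(name): name is "scene" or "top" or "wrist"; returns a dict with "image" (480x640x3 uint8, red, green, blue), "depth" (480x640 float32, mm along the optical axis (not along the pixel's ray), 0 where there is no reading), "camera_matrix" (3x3 intrinsics, pixels), "k1" (the pictures are not rectified: a ray, as slopes to the right and down, at radius r is drawn at 1 + k1 r^2 times it, then the intrinsics apply), "rvec" (rotation vector, rad) and "tvec" (3), from world to camera coordinates, as OpenCV has them; the wrist camera has in their place "hand_eye" (4x4, takes a point from camera to tool coordinates, whose origin is the TCP and whose axes are the flange's). Camera axes: x right, y down, z forward; pixel columns grow to the right and rows downward; lengths in mm; the calibration is good to about 2 mm. A picture is of the moment at which its call begins: read the wrist's pose just before it.
- job_done(): hands the job in; it is judged then, once.
The state is a dict: "clock": time; "joints": joint angles; "joint_vel": joint speeds; "joint_efforts": joint torques, N m; "position": TCP position; "ee_rot": TCP orientation; "contact_force": force on the tool from outside, world axes, zero at the start; "wrist_torque": the same for the moment, N m; "gripper_width": finger opening in mm; "grasp_force": force on a finger pad.
Only numpy, scipy, OpenCV 4.12 (cv2) and the standard library are available. Lean on these libraries where they do the work, as an engineer would, in place of code of your own. Each camera call takes 0.05 s, during which the arm holds its last target. There are 200 camera calls.

## Working session

There is one attempt and no reset: what is moved stays moved. The work goes in short steps, Python scripts to look and compute and a tool call to move; the robot and the scene stay as the last step left them, time stands still between calls to the robot, and variables do not carry over. Pictures are saved under pics/ and viewed, at most 10 in all, crops included, and the job is handed in when it is done.

Besides the shell and the picture viewer there is one more tool, called after "Call:" as name(argument=value, ...) on one line, values as JSON. servo_tool: Moves the arm, as the interface text tells. Shifts and turns lie within -1 to 1; 1 stands for 0.2 m of shift or 360 degrees of turn. Its arguments: {"type":"object","properties":{"rotation":{"type":"array","items":{"type":"array","items":{"type":"number","minimum":-1,"maximum":1}}},"slide":{"type":"array","items":{"type":"array","items":{"type":"number","minimum":-1,"maximum":1}}},"grip":{"type":"array","items":{"type":"number"}}},"required":["rotation","slide","grip"]}

```bash
mkdir -p pics; ls
cat > h.py <<'E'
import numpy as np, cv2, pickle
from scipy.spatial.transform import Rotation as R
from bench import read_state, get_image, job_done
def cap(name,tag):
    s=read_state(); d=get_image(name); d['state']=s
    pickle.dump(d,open(f'pics/{tag}.pkl','wb')); return d
def load(tag): return pickle.load(open(f'pics/{tag}.pkl','rb'))
def pose(d):
    "camera-to-world R,t"
    if 'rvec' in d:
        r=R.from_rotvec(np.ravel(d['rvec'])).as_matrix(); return r.T, -r.T@np.ravel(d['tvec'])
    H=np.array(d['hand_eye']); s=d['state']; r=R.from_quat(s['ee_rot']).as_matrix()
    return r@H[:3,:3], r@H[:3,3]+np.array(s['position'])
def slopes(d,uv):
    K=np.array(d['camera_matrix']); k=float(np.ravel(d['k1'])[0])
    q=(np.atleast_2d(uv).astype(float)-K[:2,2])/[K[0,0],K[1,1]]; p=q.copy()
    for _ in range(20): p=q/(1+k*(p**2).sum(1,keepdims=True))
    return p
def onz(d,uv,z):
    r,t=pose(d); v=np.c_[slopes(d,uv),np.ones(len(np.atleast_2d(uv)))]@r.T
    return t+v*((z-t[2])/v[:,2])[:,None]
def bydepth(d,uv):
    r,t=pose(d); u=np.atleast_2d(uv).astype(int); z=d['depth'][u[:,1],u[:,0]]
    return t+(np.c_[slopes(d,uv),np.ones(len(u))]*z[:,None])@r.T
def proj(d,P):
    r,t=pose(d); c=(np.atleast_2d(P)-t)@r; s=c[:,:2]/c[:,2:]; K=np.array(d['camera_matrix']);k=float(np.ravel(d['k1'])[0])
    return s*(1+k*(s**2).sum(1,keepdims=True))*[K[0,0],K[1,1]]+K[:2,2]
def save(d,name,crop=None,size=None):
    im=d['image'][...,::-1]
    if crop: x0,y0,x1,y1=crop; im=im[y0:y1,x0:x1]
    if size: im=cv2.resize(im,size,interpolation=cv2.INTER_CUBIC)
    cv2.imwrite(f'pics/{name}.png',im)
E
python3 - <<'E'
from h import *
for n in('top','scene'):
    d=cap(n,n+'0'); save(d,n+'0',size=(800,600)); print(n,pose(d)[1].round(), pose(d)[0][:,2].round(2))
print(read_state())
E
```

```text
pics
top [ 486.   41. 1294.] [ 0.08  0.   -1.  ]
scene [1143.  780.  711.] [-0.49 -0.67 -0.56]
{'clock': 0.1, 'joints': array([-9.81390332e-01,  3.85503424e-01,  6.77141177e-03, -4.22646168e-04,
       -1.19398538e+00, -2.58601688e-01]), 'joint_vel': array([ 0.00043966, -0.00090766,  0.00357401,  0.00087589, -0.0008172 ,
       -0.00020898]), 'joint_efforts': array([-1.70551179e-03, -3.93318558e+01,  1.88927561e+01,  4.19805542e+00,
       -2.60362125e-03,  1.01860715e-05]), 'position': array([ 202.85330489, -590.6248468 ,  230.32194084]), 'ee_rot': array([-1.64572047e-01,  9.86364578e-01,  9.56288092e-04, -2.16146947e-04]), 'contact_force': array([-0.59203447,  0.18194355,  0.07189763]), 'wrist_torque': array([ 0.01145531,  0.01838025, -0.02444967]), 'grasp_force': 0.0, 'gripper_width': 85.48229322416616}
```

View pics/top0.png

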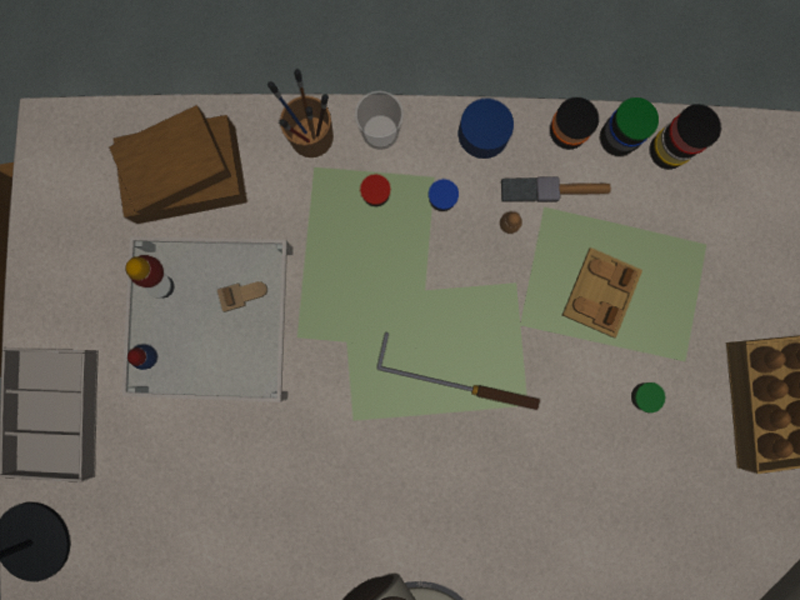

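View pics/scene0.png

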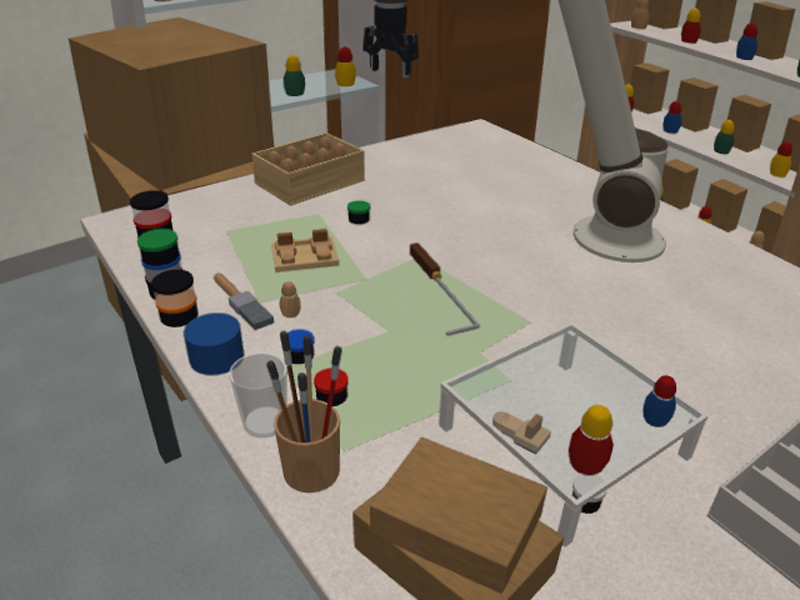

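The top view shows the riser at left (130–285, 240–400), with the stamp under it near (243, 295) and its head to the right. The hook runs from (540, 404) to a crook at (387, 333), and the tray is at (602, 292). I'll enlarge both regions.

Run:
```python
from h import *
d=load('top0')
save(d,'c1',(90,180,250,300),(800,600)); save(d,'c2',(290,160,530,340),(800,600))
```

```text
(no output)
```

View pics/c1.png

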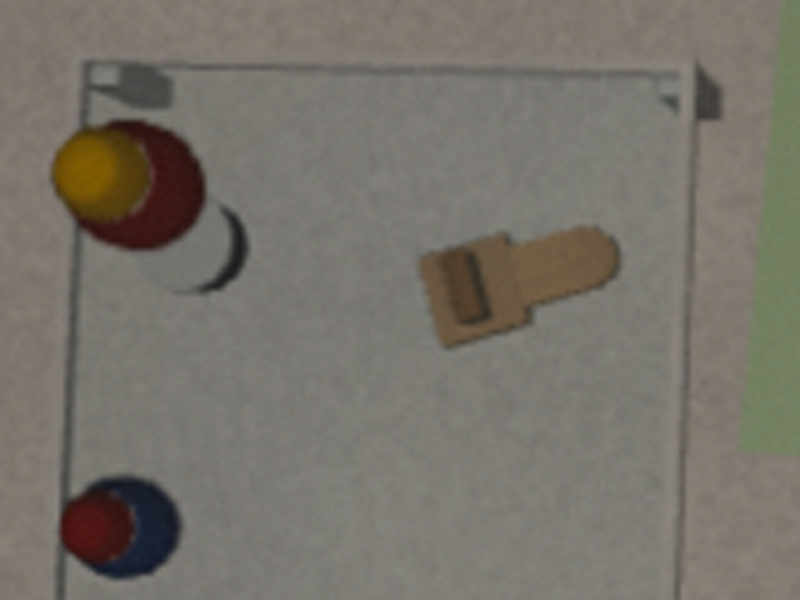

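View pics/c2.png

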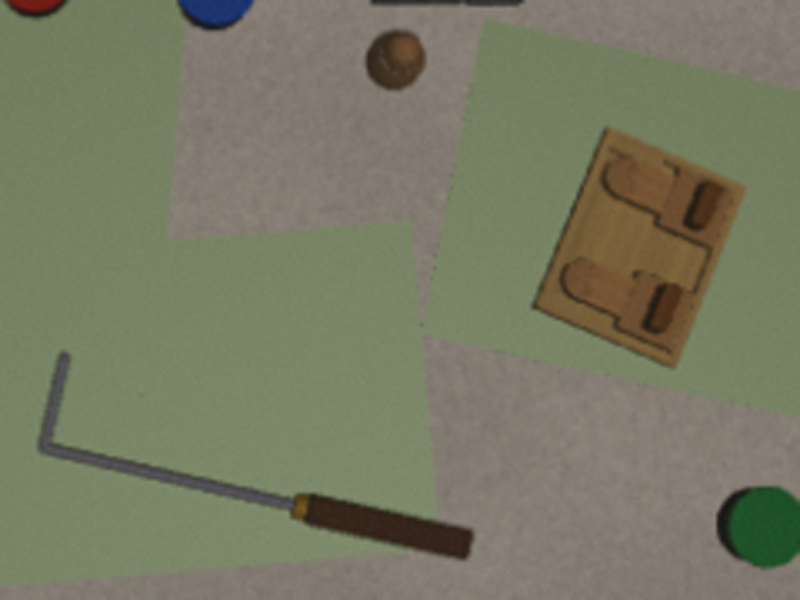

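Run:
```python
from h import *
d=load('top0')
A=lambda p:np.array(p)/5+[90,180]
B=lambda p:np.array(p)/(10/3)+[290,160]
def sh(n,p,z): print(n,onz(d,p,z)[:,:2].round(1).tolist())
sh('body rl,fl,fr,rr',A([(420,258),(505,235),(532,320),(447,348)]),18)
sh('headtip',A([(620,258)]),18)
sh('bar',A([(441,250),(470,247),(490,317),(464,325)]),42)
sh('riser',np.r_[A([(83,62),(693,65)]),np.array([(127,392),(284,399)])*.8],80)
sh('post FL foot / pot base',A([(180,250)]),34)
sh('tray',B([(607,128),(745,187),(676,367),(535,308)]),14)
sh('L/R bars',B([(706,204),(664,306)]),42)
sh('hook corner,end,rodbase',B([(44,447),(65,352),(293,505)]),8)
sh('handle corners front,  back',B([(310,493),(303,522),(473,532),(467,559)]),26)
sh('blank',B([(395,62)]),30)
print(bydepth(d,np.r_[A([(480,290),(400,400)]),B([(44,447),(400,525),(640,150)])]).round(1))
```

```text
body rl,fl,fr,rr [[598.4, 350.5], [608.7, 314.2], [572.9, 301.5], [560.3, 337.5]]
headtip [[599.8, 264.7]]
bar [[599.7, 335.9], [601.2, 323.7], [572.2, 314.3], [568.6, 325.1]]
riser [[671.5, 480.3], [673.0, 226.7], [423.7, 480.5], [419.7, 222.5]]
post FL foot / pot base [[598.7, 450.4]]
tray [[681.1, -283.2], [644.9, -374.0], [528.4, -327.8], [564.7, -236.2]]
L/R bars [[630.1, -339.5], [565.5, -312.1]]
hook corner,end,rodbase [[471.8, 73.9], [532.1, 61.8], [437.9, -83.9]]
handle corners front,  back [[446.2, -92.6], [428.1, -88.5], [423.1, -195.2], [406.3, -191.6]]
blank [[717.8, -143.5]]
[[ 580.3  310.3   80.5]
 [ 535.4  341.6   80.5]
 [ 471.9   73.9    9.6]
 [ 426.9 -149.4   24.5]
 [ 667.6 -305.3   12. ]]
```

Estimates, checked against the known sizes:
- **Hook:** origin (428, -131), yaw 77.8°.
- **Stamp:** (585, 326), heading -76.5°.
- **Riser:** centre (547, 353), front edge at y≈224.
- **Tray:** centre (605, -305), yaw 68.2°.

I'll go above the hook first.

Call:
servo_tool(rotation=[[0,0,0.02],[0,0,0.04],[0,0,0.06],[0,0,0.08],[0,0,0.08]], slide=[[0.14,0.25,0],[0.28,0.5,0],[0.42,0.75,0],[0.56,1,0],[0.56,1,0]], grip=[1,1,1,1,1])

```text
clock: 0.72
position: [316.3, -388.3, 231.4]
ee_rot: [-0.407, 0.913, 0.0, 0.0]
contact_force: [0.1, -1.4, 0.7]
gripper_width: 85.4
grasp_force: 0.0
```

Call:
servo_tool(rotation=[[0,0,0.02],[0,0,0.04],[0,0,0.06],[0,0,0.083],[0,0,0.083]], slide=[[0.14,0.25,0],[0.28,0.5,0],[0.42,0.75,0],[0.56,1,0],[0.56,1,0]], grip=[0,0,0,0,0])

```text
clock: 1.35
position: [428.5, -189.1, 231.1]
ee_rot: [-0.629, 0.778, 0.0, 0.0]
contact_force: [-0.7, -0.5, 0.8]
gripper_width: 42.8
grasp_force: 0.0
```

Call:
servo_tool(rotation=[[0,0,0],[0,0,0],[0,0,0],[0,0,0]], slide=[[0,0.15,-0.2],[0,0.3,-0.4],[0,0.3,-0.6],[0,0.3,-0.6]], grip=[0,0,0,0])

```text
clock: 1.85
position: [424.5, -132.0, 109.0]
ee_rot: [-0.626, 0.78, 0.002, -0.003]
contact_force: [0.2, 0.2, 0.5]
gripper_width: 42.7
grasp_force: 0.0
```

Run:
```python
from h import *
s=read_state(); print(s['position'],s['ee_rot'],s['joints'].round(2),s['gripper_width'],s['clock'])
d=cap('wrist','w1'); save(d,'w1')
o=np.array([427.7,-131.2]);a=np.radians(77.8);X=np.array([np.cos(a),np.sin(a)]);Y=np.array([-X[1],X[0]])
P=[[*(o+X*x+Y*y),z] for x,y,z in [(40,10,26),(40,-10,26),(-65,10,26),(-65,-10,26),(210,0,8),(120,0,8)]]
print(proj(d,P).round())
```

```text
[ 424.45309715 -131.98825546  108.98166192] [-0.62596392  0.77984238  0.00231133 -0.00311254] [ 0.07  0.22 -0.58 -0.   -0.77 -0.28] 42.737460363044356 1.85
[[331. 313.]
 [297. 313.]
 [331. 130.]
 [293. 130.]
 [316. 500.]
 [315. 405.]]
```

View pics/w1.png

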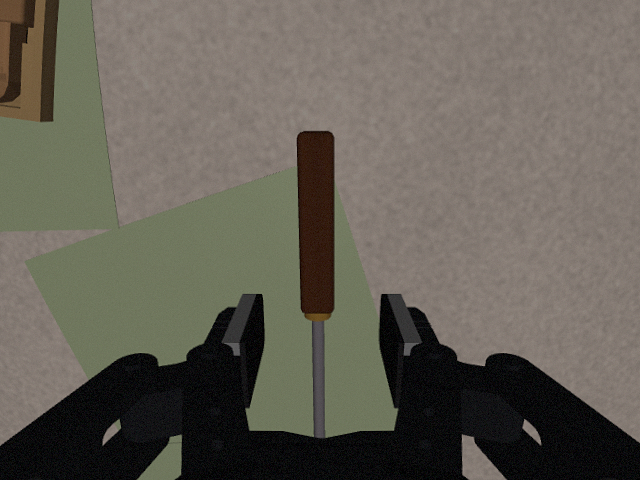

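The wrist view shows the handle at (316, 130–315), within 3 px of the prediction and aligned between the fingers. I'll descend and grip.

Call:
servo_tool(rotation=[[0,0,0],[0,0,0],[0,0,0],[0,0,0],[0,0,0]], slide=[[0,0,-0.15],[0,0,-0.3],[0,0,-0.45],[0,0,-0.515],[0,0,-0.515]], grip=[0,0,0,0,0])

```text
clock: 2.52
position: [427.7, -131.6, 8.8]
ee_rot: [-0.627, 0.779, -0.0, 0.0]
contact_force: [0.0, 0.4, -0.1]
gripper_width: 42.6
grasp_force: 0.0
```

Call:
servo_tool(rotation=[[0,0,0],[0,0,0],[0,0,0],[0,0,0],[0,0,0],[0,0,0]], slide=[[0,0,0],[0,0,0],[0,0,0],[0,0,0],[0,0,0],[0,0,0]], grip=[-1,-1,-1,-1,-1,-1])

```text
clock: 3.28
position: [428.2, -131.2, 9.8]
ee_rot: [-0.627, 0.779, -0.001, 0.001]
contact_force: [0.6, -0.8, 5.9]
gripper_width: 18.3
grasp_force: 60.2
```

Gripped at 18 mm with 60 N. Next I lift, turn by +25.7° and move to the pre-entry pose.

Call:
servo_tool(rotation=[[0,0,0],[0,0,0.018],[0,0,0.036],[0,0,0.054],[0,0,0.0714],[0,0,0.0714],[0,0,0.0714],[0,0,0.0714]], slide=[[0,0,0.15],[0.15,0.1,0.2],[0.3,0.2,0.2],[0.45,0.3,0.2],[0.6,0.38,0.2],[0.713,0.444,0.2],[0.713,0.444,0.1],[0.713,0.444,0.03]], grip=[-1,-1,-1,-1,-1,-1,-1,-1])

```text
clock: 4.28
position: [569.2, -42.1, 13.7]
ee_rot: [0.784, -0.62, -0.0, 0.0]
contact_force: [0.8, -0.4, -0.5]
gripper_width: 18.5
grasp_force: 59.3
```

Run:
```python
from h import *
s=read_state(); print(s['position'],s['contact_force'],s['wrist_torque'],s['gripper_width'],s['clock'])
d=cap('top','t2'); save(d,'t2',(90,160,410,400),(800,600))
o=np.array([570.6,-42.4]);a=np.radians(103.5);X=np.array([np.cos(a),np.sin(a)]);Y=np.array([-X[1],X[0]])
P=[[*(o+X*x+Y*y),10] for x,y in [(210,0),(210,-58),(60,0)]]
print(((proj(d,P)-[90,160])*2.5).round())
```

```text
[569.15709033 -42.0807609   13.6580895 ] [ 0.79148288 -0.35195376 -0.50569303] [-0.00180849  0.01127111  0.01827888] 18.51454342681918 4.275
[[430. 274.]
 [416. 207.]
 [604. 236.]]
```

View pics/t2.png

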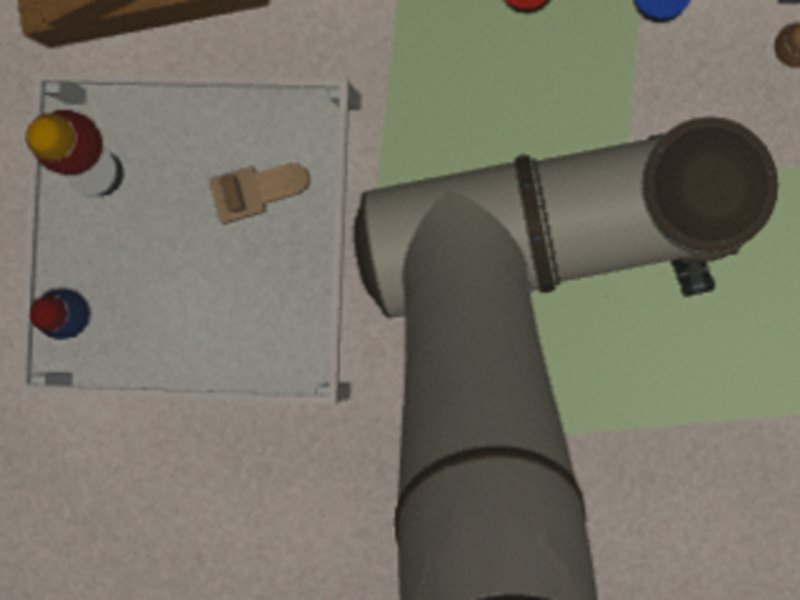

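The hook is hidden under the arm, and the forearm sits offset to +y. I'll check its height against the riser and dolls, and use the scene camera to confirm the hook's pose.

Run:
```python
from h import *
d=load('t2')
px=np.array([(375,250),(440,190),(450,260),(600,220),(710,180),(480,400),(490,520)])/2.5+[90,160]
print(bydepth(d,px).round())
d0=load('top0')
print('dolls',onz(d0,np.array([(97,172),(97,525)])/5+[90,180],170).round(), bydepth(d0,np.array([(97,172),(97,525)])/5+[90,180]).round())
d=cap('scene','s2'); save(d,'s2',(320,120,560,300),(800,600))
o=np.array([570.6,-42.4]);a=np.radians(103.5);X=np.array([np.cos(a),np.sin(a)]);Y=np.array([-X[1],X[0]])
P=[[*(o+X*x+Y*y),11] for x,y in [(210,0),(210,-58),(60,0)]]
print(((proj(d,P)-[320,120])*10/3).round())
```

```text
[[526. 164. 353.]
 [565. 126. 340.]
 [519. 114. 397.]
 [548.  25. 350.]
 [572. -41. 373.]
 [444.  88. 509.]
 [392.  78. 582.]]
dolls [[616. 440. 170.]
 [482. 434. 170.]] [[616. 440. 171.]
 [482. 441. 151.]]
[[236. 557.]
 [178. 603.]
 [ 47. 459.]]
```

View pics/s2.png

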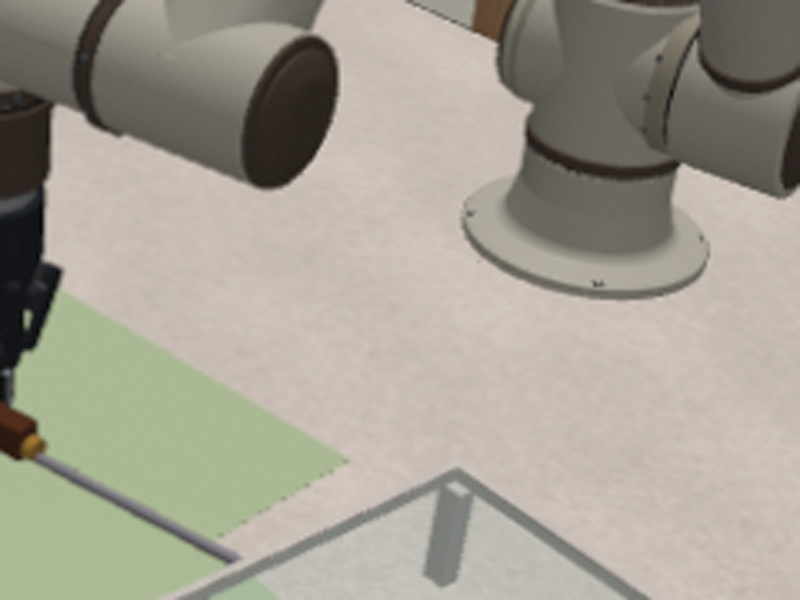

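The scene view shows the rod reaching (236, 557), as predicted, so the hook pose is good. The arm housing stays well above the dolls. I'll enter under the riser beside the stamp, then shift sideways so the crook is behind it.

Call:
servo_tool(rotation=[[0,0,0],[0,0,0],[0,0,0],[0,0,0],[0,0,0],[0,0,0],[0,0,0],[0,0,0]], slide=[[0,0,-0.01],[-0.034,0.142,-0.015],[-0.068,0.284,-0.015],[-0.102,0.426,-0.015],[-0.136,0.568,-0.015],[-0.17,0.71,-0.015],[-0.204,0.851,-0.015],[-0.204,0.851,-0.015]], grip=[-1,-1,-1,-1,-1,-1,-1,-1])

```text
clock: 5.38
position: [529.2, 129.6, 12.3]
ee_rot: [0.785, -0.619, 0.0, -0.001]
contact_force: [0.3, -0.7, -0.9]
gripper_width: 18.5
grasp_force: 59.2
```

Run:
```python
from h import *
s=read_state(); print(s['position'],s['contact_force'])
d=cap('scene','s3'); save(d,'s3',(320,240,560,420),(800,600))
```

```text
[529.18116323 129.62682464  12.27895777] [ 0.2667483  -0.73445244 -0.91318874]
```

View pics/s3.png

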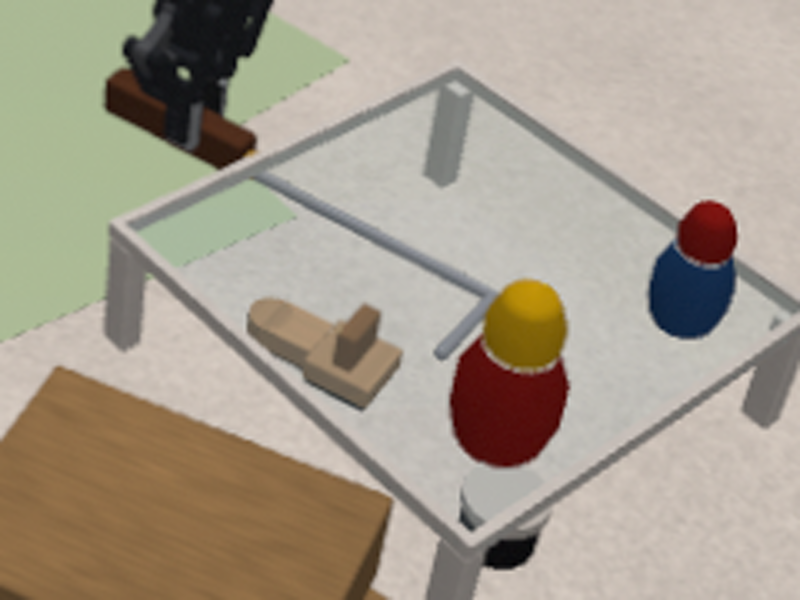

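The crook is under the glass beyond the stamp's rear: its tip is at (440, 355) and the stamp's rear corner at (400, 350). Next I shift it sideways behind the stamp, then pull 190 mm along the hook.

Call:
servo_tool(rotation=[[0,0,0],[0,0,0],[0,0,0],[0,0,0],[0,0,0],[0,0,0]], slide=[[0.068,0.016,0],[0.136,0.033,0],[0.204,0.049,0],[0.272,0.066,0],[0.34,0.082,0],[0.34,0.082,0]], grip=[-1,-1,-1,-1,-1,-1])

```text
clock: 6.18
position: [598.0, 144.6, 11.1]
ee_rot: [0.784, -0.62, 0.0, -0.0]
contact_force: [-0.6, 0.2, -1.6]
gripper_width: 18.7
grasp_force: 59.2
```

Call:
servo_tool(rotation=[[0,0,0],[0,0,0],[0,0,0],[0,0,0],[0,0,0],[0,0,0],[0,0,0],[0,0,0]], slide=[[0.006,-0.024,0],[0.012,-0.048,0],[0.023,-0.097,0],[0.035,-0.146,0],[0.047,-0.194,0],[0.058,-0.243,0],[0.07,-0.292,0],[0.07,-0.292,0]], grip=[-1,-1,-1,-1,-1,-1,-1,-1])

```text
clock: 7.18
position: [611.0, 85.0, 11.3]
ee_rot: [0.784, -0.621, 0.0, 0.0]
contact_force: [-0.4, 0.9, -0.4]
gripper_width: 18.6
grasp_force: 59.2
```

Run:
```python
from h import *
s=read_state(); print(s['position'],s['contact_force'],s['clock'])
d=cap('scene','s4'); save(d,'s4',(280,200,520,380),(800,600))
```

```text
[610.97144646  84.96650977  11.27635855] [-0.42741348  0.85341075 -0.42212592] 7.175
```

View pics/s4.png

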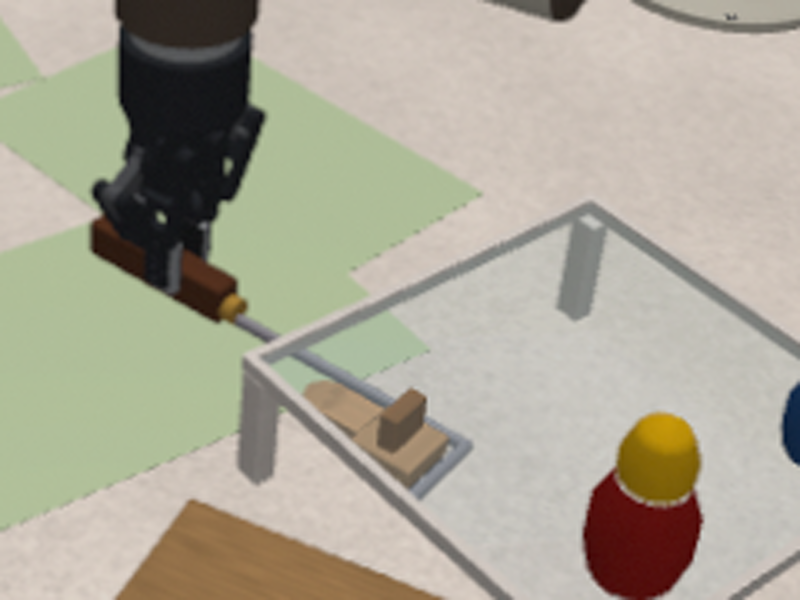

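The crook at (440, 470) lies flat against the stamp's rear and the stamp follows straight. I'll pull another 140 mm.

Call:
servo_tool(rotation=[[0,0,0],[0,0,0],[0,0,0],[0,0,0],[0,0,0],[0,0,0],[0,0,0],[0,0,0]], slide=[[0.012,-0.05,0],[0.026,-0.11,0],[0.041,-0.17,0],[0.055,-0.23,0],[0.07,-0.29,0],[0.081,-0.34,0],[0.081,-0.34,0],[0.081,-0.34,0]], grip=[-1,-1,-1,-1,-1,-1,-1,-1])

```text
clock: 8.22
position: [627.0, 17.9, 11.3]
ee_rot: [0.784, -0.62, -0.0, 0.0]
contact_force: [-0.3, 0.5, -1.4]
gripper_width: 18.3
grasp_force: 59.2
```

Call:
servo_tool(rotation=[[0,0,0],[0,0,0],[0,0,0],[0,0,0],[0,0,0],[0,0,0],[0,0,0],[0,0,0]], slide=[[0.012,-0.05,0],[0.026,-0.11,0],[0.041,-0.17,0],[0.055,-0.23,0],[0.07,-0.29,0],[0.081,-0.34,0],[0.081,-0.34,0],[0.081,-0.34,0]], grip=[-1,-1,-1,-1,-1,-1,-1,-1])

```text
clock: 9.22
position: [643.1, -50.1, 11.3]
ee_rot: [0.784, -0.62, -0.0, 0.0]
contact_force: [-0.4, 0.2, -1.1]
gripper_width: 18.5
grasp_force: 59.2
```

Run:
```python
from h import *
s=read_state(); print(s['position'],s['contact_force'],s['clock'])
d=cap('scene','s5')
# light-wood colour sample at old stamp vs. expected new stamp location
px=proj(d,[[630,142,18],[643,95,18],[630,142,42],[585,326,18]]).round().astype(int)
print(px, [d['image'][v,u] for u,v in px], bydepth(d,px).round())
```

```text
[643.14496952 -50.06343572  11.2567203 ] [-0.36747654  0.23801794 -1.14431066] 9.225
[[342 299]
 [323 289]
 [343 289]
 [425 345]] [array([138, 104,  73], dtype=uint8), array([171, 130,  92], dtype=uint8), array([97, 63, 34], dtype=uint8), array([192, 190, 184], dtype=uint8)] [[630. 142.  17.]
 [641.  94.  15.]
 [629. 142.  42.]
 [635. 367.  81.]]
```

The stamp is at the predicted place (630, 142), with plate and bar heights confirmed. I'll ease the hook back, lay it down, let go and rise.

Call:
servo_tool(rotation=[[0,0,0],[0,0,0],[0,0,0],[0,0,0],[0,0,0],[0,0,0],[0,0,0],[0,0,0]], slide=[[-0.003,0.015,0],[-0.007,0.029,0],[-0.007,0.029,-0.008],[-0.007,0.029,-0.013],[-0.007,0.029,-0.013],[-0.007,0.029,-0.013],[-0.007,0.029,-0.013],[-0.007,0.029,-0.013]], grip=[-1,-1,-1,-1,-0.3,0,0,0])

```text
clock: 10.28
position: [641.8, -44.4, 8.5]
ee_rot: [0.784, -0.62, -0.0, 0.0]
contact_force: [-0.5, 0.2, -0.2]
gripper_width: 42.7
grasp_force: 0.0
```

Call:
servo_tool(rotation=[[0,0,0],[0,0,0],[0,0,0],[0,0,0],[0,0,0],[0,0,0],[0,0,0],[0,0,0]], slide=[[0,0,0],[0,0,0.05],[0,0,0.2],[0,0,0.4],[0,0,0.6],[0,0,0.8],[0,0,0.8],[0,0,0.8]], grip=[0,0,0,0,0,0,0,0])

```text
clock: 11.28
position: [641.4, -44.2, 168.9]
ee_rot: [0.784, -0.62, -0.0, -0.0]
contact_force: [0.8, -0.6, -0.0]
gripper_width: 42.9
grasp_force: 0.0
```

Call:
servo_tool(rotation=[[0,0,-0.029],[0,0,-0.058],[0,0,-0.087],[0,0,-0.116],[0,0,-0.145],[0,0,-0.174],[0,0,-0.2],[0,0,-0.22]], slide=[[-0.01,0.12,0],[-0.02,0.24,0],[-0.03,0.36,0],[-0.04,0.48,0],[-0.05,0.6,0],[-0.06,0.72,0],[-0.06,0.85,0],[-0.06,0.93,0]], grip=[0,0,0,0,0,0,0,0])

```text
clock: 12.28
position: [628.9, 142.6, 166.9]
ee_rot: [-0.207, 0.978, -0.0, -0.002]
contact_force: [-0.5, -0.3, -0.2]
gripper_width: 42.5
grasp_force: 0.0
```

Call:
servo_tool(rotation=[[0,0,-0.02],[0,0,-0.03],[0,0,-0.03],[0,0,-0.03]], slide=[[0,0,0],[0,0,-0.1],[0,0,-0.1],[0,0,-0.1]], grip=[0,0,0,0])

```text
clock: 12.78
position: [629.8, 141.5, 148.4]
ee_rot: [-0.117, 0.993, -0.0, -0.0]
contact_force: [0.8, 0.3, -0.0]
gripper_width: 42.4
grasp_force: 0.0
```

```bash
cat >> h.py <<'E'
def cloud(d):
    v,u=np.mgrid[0:480,0:640]; uv=np.c_[u.ravel(),v.ravel()]
    P=bydepth(d,uv); P[d['depth'].ravel()<=0]=np.nan; return P.reshape(480,640,3)
E
python3 - <<'E'
from h import *
d=cap('wrist','w6'); s=d['state']; print(s['position'],s['ee_rot'],s['joints'].round(2),s['gripper_width'])
P=cloud(d)
for n,lo,hi in(('plate',13,23),('bar',36,48),('rod',5,11)):
    m=(P[...,2]>lo)&(P[...,2]<hi)&(abs(P[...,0]-635)<60)&(P[...,1]>60)&(P[...,1]<200)
    k,l,st,c=cv2.connectedComponentsWithStats(m.astype(np.uint8))
    if k<2: print(n,'none'); continue
    i=1+st[1:,4].argmax(); Q=P[l==i]; uv=np.argwhere(l==i)
    print(n,len(Q),Q.mean(0).round(1),cv2.minAreaRect(Q[:,:2].astype(np.float32)),'px',uv.min(0),uv.max(0))
E
```

```text
[629.81005021 141.52274289 148.42168665] [-1.16625875e-01  9.93175775e-01 -3.35068988e-04 -4.14926737e-04] [ 0.47  0.48 -0.05  0.   -1.04 -1.81] 42.389864996787644
plate 4945 [632.5 117.9  18.7] ((634.6862182617188, 116.03296661376953), (40.639183044433594, 83.2601547241211), 13.648778915405273) px [193 220] [252 344]
bar 911 [628.6 136.6  42.5] ((629.334716796875, 136.64613342285156), (29.83243179321289, 11.254545211791992), 13.470072746276855) px [208 304] [256 322]
rod 2765 [609.4 130.7   8. ] ((631.4984130859375, 119.25578308105469), (65.26052856445312, 108.70258331298828), 13.44383430480957) px [170 208] [261 367]
```

The wrist depth gives the bar at (629.3, 136.6) with heading -76.5°, consistent with the plate centre. I'll descend and grip it.

Call:
servo_tool(rotation=[[0,0,0],[0,0,0],[0,0,0],[0,0,0],[0,0,0],[0,0,0]], slide=[[-0.002,-0.025,-0.1],[-0.002,-0.025,-0.25],[-0.002,-0.025,-0.4],[-0.002,-0.025,-0.55],[-0.002,-0.025,-0.635],[-0.002,-0.025,-0.635]], grip=[0,0,0,0,0,0])

```text
clock: 13.58
position: [629.0, 136.5, 20.9]
ee_rot: [-0.116, 0.993, -0.0, -0.001]
contact_force: [-0.3, -0.1, 0.5]
gripper_width: 42.5
grasp_force: 0.0
```

Call:
servo_tool(rotation=[[0,0,0],[0,0,0],[0,0,0],[0,0,0],[0,0,0],[0,0,0]], slide=[[0,0,0],[0,0,0],[0,0,0],[0,0,0],[0,0,0],[0,0,0]], grip=[-1,-1,-1,-1,-1,-1])

```text
clock: 14.32
position: [630.5, 137.2, 23.4]
ee_rot: [-0.116, 0.993, 0.0, 0.002]
contact_force: [-0.4, 0.2, 6.3]
gripper_width: 10.3
grasp_force: 62.1
```

Holding at 62 N. I'll lift straight up, then carry towards the tray, hovering off to its +x side first so the wrist camera can see the slot.

Call:
servo_tool(rotation=[[0,0,0],[0,0,0],[0,0,0],[0,0,0],[0,0,0],[0,0,0]], slide=[[0,0,0.05],[0,0,0.15],[0,0,0.3],[0,0,0.45],[0,0,0.6],[0,0,0.6]], grip=[-1,-1,-1,-1,-1,-1])

```text
clock: 15.08
position: [630.7, 137.2, 144.8]
ee_rot: [-0.116, 0.993, 0.001, 0.003]
contact_force: [-0.4, 0.2, -1.0]
gripper_width: 10.6
grasp_force: 61.2
```

Call:
servo_tool(rotation=[[0,0,-0.01],[0,0,-0.02],[0,0,-0.03],[0,0,-0.04],[0,0,-0.04]], slide=[[0.02,-0.25,0],[0.05,-0.5,0],[0.07,-0.75,0],[0.1,-1,0],[0.1,-1,0]], grip=[-1,-1,-1,-1,-1])

```text
clock: 15.7
position: [648.3, -66.7, 139.9]
ee_rot: [0.012, 1.0, -0.0, -0.002]
contact_force: [0.3, 0.4, -0.5]
gripper_width: 10.3
grasp_force: 61.2
```

Call:
servo_tool(rotation=[[0,0,-0.015],[0,0,-0.03],[0,0,-0.045],[0,0,-0.058],[0,0,-0.058]], slide=[[0.02,-0.25,0],[0.05,-0.5,0],[0.07,-0.75,0],[0.1,-1,0],[0.1,-1,0]], grip=[-1,-1,-1,-1,-1])

```text
clock: 16.32
position: [668.6, -265.7, 139.6]
ee_rot: [0.192, 0.981, 0.0, -0.001]
contact_force: [-0.8, -0.5, -0.7]
gripper_width: 10.3
grasp_force: 61.2
```

Call:
servo_tool(rotation=[[0,0,0],[0,0,0],[0,0,0],[0,0,0]], slide=[[0.06,-0.15,0],[0.09,-0.26,0],[0.09,-0.26,0],[0.09,-0.26,0]], grip=[-1,-1,-1,-1])

```text
clock: 16.82
position: [687.2, -313.6, 140.9]
ee_rot: [0.19, 0.982, 0.0, -0.001]
contact_force: [0.2, -0.5, 0.1]
gripper_width: 10.3
grasp_force: 61.2
```

Run:
```python
from h import *
d=cap('wrist','w7'); s=d['state']; print(s['position'],s['ee_rot'],s['gripper_width'],s['grasp_force'])
save(d,'w7')
P=cloud(d); D=d['depth']; print('depth at centre col', [int(D[r,320]) for r in range(20,480,40)])
for n,lo,hi in(('rim',11.5,15.5),('plates',19,25),('bars',43,50),('held',90,160)):
    m=(P[...,2]>lo)&(P[...,2]<hi)&(abs(P[...,0]-630)<110)&(abs(P[...,1]+305)<110)
    k,l,st,c=cv2.connectedComponentsWithStats(m.astype(np.uint8))
    for i in range(1,k):
        if st[i,4]<200: continue
        Q=P[l==i]; print(n,len(Q),Q.mean(0).round(1),np.round(cv2.minAreaRect(Q[:,:2].astype(np.float32))[0],1),np.round(cv2.minAreaRect(Q[:,:2].astype(np.float32))[1],1),cv2.minAreaRect(Q[:,:2].astype(np.float32))[2],st[i,:4])
```

```text
[ 687.18088716 -313.5632548   140.89434974] [ 1.89628414e-01  9.81855492e-01  3.35752031e-04 -8.62364021e-04] 10.254121985142687 61.15341782569885
depth at centre col [235, 241, 265, 256, 262, 290, 158, 135, 139, 328, 340, 75]
rim 5475 [ 613.8 -303.2   14.6] [ 605.6 -305.9] [ 99.4 121.9] 67.723388671875 [200   0 167 202]
plates 6481 [ 571.4 -292.    22.9] [ 570.6 -291.7] [83.3 40.5] 67.38847351074219 [210   2 144  73]
plates 5537 [ 635.3 -318.3   22.8] [ 636.3 -318.4] [83.9 39.7] 67.69747161865234 [215 127 137  65]
bars 1358 [ 563.  -311.3   46.7] [ 562.7 -311.5] [12.6 30.2] 67.62071990966797 [225   1  25  60]
bars 1124 [ 628.1 -337.9   46.6] [ 628.2 -338.5] [12.4 30.1] 67.69313049316406 [231 137  23  54]
held 13556 [ 671.5 -329.7  138. ] [ 675.2 -330.6] [85.1 31.4] 80.13053894042969 [160 249 219  88]
held 201 [ 688.3 -317.5  159.6] [ 688.4 -316.1] [ 6.  18.3] 67.4373550415039 [306 321  19  48]
```

View pics/w7.png

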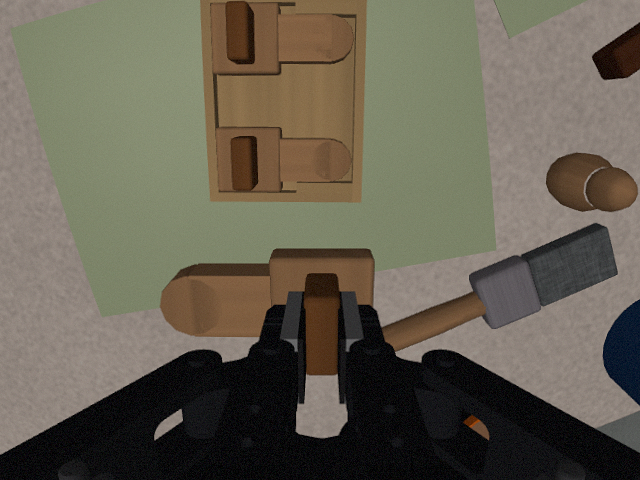

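The wrist view shows the tray's free place at (285, 100) between the two stamps, and the held stamp level with its head to the left, i.e. towards tray -x. I'll measure the held stamp against the tool and the tray's angle.

Run:
```python
from h import *
d=load('w7'); s=d['state']; P=cloud(d); r=R.from_quat(s['ee_rot']).as_matrix()
T=(P-np.array(s['position']))@r   # tool frame
print('tool x,y angles',np.degrees(np.arctan2(r[1,:2],r[0,:2])))
m=(P[...,2]>132)&(P[...,2]<138.5)
k,l,st,c=cv2.connectedComponentsWithStats(m.astype(np.uint8)); i=1+st[1:,4].argmax(); Q=T[l==i]
print(len(Q),'z',np.percentile(Q[:,2],[5,50,95]).round(1)); x,y=Q[:,0],Q[:,1]
print('x',np.percentile(x,[.5,99.5]).round(1),'y',np.percentile(y,[.5,99.5]).round(1))
# front (max x) edge per y slice
for a in range(-65,66,6):
    q=x[(y>a)&(y<a+6)]
    if len(q)>10: print(a+3,len(q),q.min().round(1),q.max().round(1))
# plate tilt
A=np.c_[x,y,np.ones(len(x))]; print('plane',np.linalg.lstsq(A,Q[:,2],rcond=None)[0].round(4))
rim=(P[...,2]>11.5)&(P[...,2]<15.5)
t=np.radians(67.7);X=np.array([np.cos(t),np.sin(t)]);Y=np.array([-X[1],X[0]])
q=P[rim][:,:2]-[603.6,-305.1]; a,b=q@X,q@Y; k=(abs(a)<55)&(abs(b)<68); a,b=a[k],b[k]
print('rim x',np.percentile(a,[.5,99.5]).round(1),'y',np.percentile(b,[.5,99.5]).round(1))
for sgn in(1,-1):
    ys=np.arange(-55,40,5); e=[np.percentile((sgn*a)[(b>v)&(b<v+5)],97) for v in ys]; print('edge',sgn,np.polyfit(ys+2.5,e,1).round(4))
```

```text
tool x,y angles [158.13780848  68.13777382]
10078 z [3.6 4.7 6.4]
x [-11.8  21.1] y [-61.6  19.8]
-62 282 -8.1 9.4
-56 804 -11.6 13.2
-50 951 -12.6 14.4
-44 988 -12.3 14.2
-38 994 -12.2 14.3
-32 997 -12.3 14.5
-26 976 -12.4 14.4
-20 711 -6.5 21.2
-14 720 1.5 21.6
-8 542 7.7 21.2
-2 294 14.8 21.3
4 330 7.9 21.5
10 574 7.7 21.4
16 774 1.9 21.3
22 141 1.0 20.8
plane [ 2.5600e-02 -1.1000e-03  4.5863e+00]
rim x [-49.1  49.5] y [-62.7  58.5]
edge 1 [2.00000e-04 4.90592e+01]
edge -1 [6.50000e-03 4.86179e+01]
```

The held stamp sits +1.1 mm along tool x and is level. I'll go above the slot and look again before the final descent.

Call:
servo_tool(rotation=[[0,0,0],[0,0,-0.001],[0,0,-0.001],[0,0,-0.001],[0,0,-0.001],[0,0,-0.001],[0,0,-0.001]], slide=[[-0.13,0.05,0],[-0.26,0.1,0],[-0.371,0.15,0],[-0.371,0.15,-0.2],[-0.371,0.15,-0.4],[-0.371,0.15,-0.4],[-0.371,0.15,-0.4]], grip=[-1,-1,-1,-1,-1,-1,-1])

```text
clock: 17.75
position: [614.5, -285.1, 63.5]
ee_rot: [0.193, 0.981, -0.0, 0.001]
contact_force: [0.1, -0.9, 0.5]
gripper_width: 10.3
grasp_force: 61.1
```

Run:
```python
from h import *
d=cap('wrist','w8'); s=d['state']; print(s['position'],s['ee_rot'],s['contact_force'])
P=cloud(d)
t=np.radians(67.7);X=np.array([np.cos(t),np.sin(t)]);Y=np.array([-X[1],X[0]])
q=P[...,:2]-[603.6,-305.1]; a,b,z=q@X,q@Y,P[...,2]
def rep(n,m):
    print(n,m.sum(),'x',np.percentile(a[m],[.5,50,99.5]).round(1),'y',np.percentile(b[m],[.5,50,99.5]).round(1))
rep('rim',(z>11)&(z<16)&(abs(a)<56)&(abs(b)<70))
print(s['position'][2]-23.4)
h=s['position'][2]-23.4+18
rep('held plate',(abs(z-h)<3)&(abs(a)<60)&(abs(b)<24))
rep('held head',(abs(z-h)<3)&(a<-5)&(a>-35)&(abs(b)<20))
rep('L plate',(abs(z-22.5)<3)&(abs(a)<50)&(b>16)&(b<60))
rep('R plate',(abs(z-22.5)<3)&(abs(a)<50)&(b<-16)&(b>-60))
rep('L bar',(abs(z-46.5)<3)&(abs(a+22)<14)&(b>18)&(b<55))
rep('R bar',(abs(z-46.5)<3)&(abs(a+22)<14)&(b<-18)&(b>-55))
```

```text
[ 614.47282741 -285.12493012   63.51980722] [ 1.92602361e-01  9.81275955e-01 -4.23119839e-04  1.28486691e-03] [ 0.09298185 -0.89268932  0.5169301 ]
rim 7306 x [-48.9  12.   49.7] y [-47.   54.1  63.1]
40.11980721945902
held plate 10015 x [-39.   -6.4  42.3] y [-14.4   5.1  18.6]
held head 4794 x [-34.8 -19.5  -5.2] y [-14.6  -0.5  11.5]
L plate 10149 x [-40.7   0.7  40.5] y [16.7 37.3 55.3]
R plate 316 x [-40.6 -15.4  -8.3] y [-45.8 -38.6 -35.1]
L bar 2266 x [-27.2 -20.8 -15.3] y [20.9 36.4 50.4]
R bar 555 x [-27.  -19.5 -15. ] y [-33.9 -26.5 -21.5]
```

Call:
servo_tool(rotation=[[0,0,0],[0,0,0],[0,0,0],[0,0,0],[0,0,0],[0,0,0]], slide=[[0,0,0],[0,0,0],[0,0,-0.03],[0,0,-0.06],[0,0,-0.07],[0,0,-0.07]], grip=[-1,-1,-1,-1,-1,-1])

```text
clock: 18.55
position: [613.0, -285.3, 47.2]
ee_rot: [0.193, 0.981, -0.0, -0.0]
contact_force: [0.1, 0.5, -1.0]
gripper_width: 10.6
grasp_force: 61.1
```

Run:
```python
from h import *
d=cap('wrist','w9'); s=d['state']; print(s['position'],s['ee_rot'],s['contact_force'])
P=cloud(d)
t=np.radians(67.7);X=np.array([np.cos(t),np.sin(t)]);Y=np.array([-X[1],X[0]])
q=P[...,:2]-[603.6,-305.1]; a,b,z=q@X,q@Y,P[...,2]
def rep(n,m):
    print(n,m.sum(),'x',np.percentile(a[m],[.5,50,99.5]).round(1),'y',np.percentile(b[m],[.5,50,99.5]).round(1))
rep('rim',(z>11)&(z<16)&(abs(a)<56)&(abs(b)<70))
h=s['position'][2]-23.4+18
rep('held plate',(abs(z-h)<3)&(abs(a)<60)&(abs(b)<24))
rep('held tip',(abs(z-h)<3)&(a<-15)&(abs(b)<3))
rep('held head',(abs(z-h)<3)&(a<-5)&(a>-35)&(abs(b)<20))
rep('L plate',(abs(z-22.5)<3)&(abs(a)<50)&(b>17)&(b<60))
```

```text
[ 613.04693342 -285.28861929   47.22718958] [ 1.93400889e-01  9.81119738e-01 -1.35457960e-05 -3.93448236e-04] [ 0.12668944  0.51713349 -1.01475304]
rim 9427 x [-49.   16.2  49.6] y [-62.3  52.8  63. ]
held plate 10202 x [-39.6  -7.5  41.7] y [-21.    6.3  20. ]
held tip 905 x [-40.6 -27.6 -15.2] y [-3.   0.1  3. ]
held head 4827 x [-34.8 -19.7  -5.1] y [-13.3   0.9  12.9]
L plate 11746 x [-40.6   1.3  40.5] y [17.5 37.6 55.3]
```

The held stamp is centred over its place to within 0.5 mm. Final descent.

Call:
servo_tool(rotation=[[0,0,0],[0,0,0],[0,0,0],[0,0,0],[0,0,0],[0,0,0]], slide=[[0,0,-0.02],[0,0,-0.04],[0,0,-0.06],[0,0,-0.08],[0,0,-0.09],[0,0,-0.09]], grip=[-1,-1,-1,-1,-1,-1])

```text
clock: 19.35
position: [613.1, -285.3, 29.5]
ee_rot: [0.193, 0.981, -0.0, -0.0]
contact_force: [0.3, 0.1, -0.6]
gripper_width: 10.7
grasp_force: 61.1
```

Call:
servo_tool(rotation=[[0,0,0],[0,0,0],[0,0,0],[0,0,0]], slide=[[0,0,-0.006],[0,0,-0.012],[0,0,-0.015],[0,0,-0.015]], grip=[-1,-1,-1,-1])

```text
clock: 19.85
position: [613.3, -285.3, 27.5]
ee_rot: [0.193, 0.981, -0.0, 0.0]
contact_force: [-1.0, 1.1, 3.8]
gripper_width: 10.2
grasp_force: 61.8
```

Floor contact came at the expected height (27.5 mm, 3.8 N). I'll release, rise and clear.

Call:
servo_tool(rotation=[[0,0,0],[0,0,0],[0,0,0],[0,0,0]], slide=[[0,0,0.002],[0,0,0.005],[0,0,0.01],[0,0,0.01]], grip=[-0.5,-0.3,-0.25,-0.25])

```text
clock: 20.35
position: [613.3, -285.3, 28.7]
ee_rot: [0.193, 0.981, -0.0, 0.0]
contact_force: [-0.1, 0.1, -0.4]
gripper_width: 31.5
grasp_force: 0.0
```

Call:
servo_tool(rotation=[[0,0,0],[0,0,0],[0,0,0],[0,0,0],[0,0,0],[0,0,0],[0,0,0],[0,0,0]], slide=[[0,0,0.03],[0,0,0.1],[0,0,0.25],[0,0,0.4],[0,0,0.6],[0,0,0.6],[0,0,0.6],[0,0,0.6]], grip=[-0.25,-0.25,-0.25,-0.25,-0.25,-0.25,-0.25,-0.25])

```text
clock: 21.35
position: [612.5, -285.1, 147.7]
ee_rot: [0.193, 0.981, 0.0, -0.001]
contact_force: [-0.4, -0.3, -0.6]
gripper_width: 31.8
grasp_force: 0.0
```

Run:
```python
from h import *
d=cap('wrist','w10'); s=d['state']; print(s['position'],s['gripper_width'],s['grasp_force'],s['contact_force'],s['clock'])
P=cloud(d)
t=np.radians(67.7);X=np.array([np.cos(t),np.sin(t)]);Y=np.array([-X[1],X[0]])
q=P[...,:2]-[603.6,-305.1]; a,b,z=q@X,q@Y,P[...,2]
def rep(n,m):
    print(n,m.sum(),'x',np.percentile(a[m],[.5,50,99.5]).round(1),'y',np.percentile(b[m],[.5,50,99.5]).round(1),'z',np.percentile(z[m],[5,50,95]).round(1))
rep('rim',(z>11)&(z<16)&(abs(a)<56)&(abs(b)<70))
for n,c in(('M',0),('L',35.5),('R',-35.5)):
    rep(n+' plate',(abs(z-22.5)<5)&(abs(a)<45)&(abs(b-c)<12)); rep(n+' bar',(abs(z-46.5)<5)&(abs(a)<40)&(abs(b-c)<18))
d=cap('top','t10'); P=cloud(d)
m=(P[...,2]>20)&(P[...,2]<34)&(abs(P[...,0]-645)<45)&(P[...,1]>-130)&(P[...,1]<15)
Q=P[m]; print('handle',len(Q),Q.mean(0).round(1),cv2.minAreaRect(Q[:,:2].astype(np.float32)))
uv=proj(d,[[641.8+x*-.233,-44.3+x*.972,8] for x in (100,150,200)]); print('rod',bydepth(d,uv.round()).round(1).tolist())
```

```text
[ 612.49088079 -285.06659671  147.65707997] 31.84235793640279 0.0 [-0.39092434 -0.29924746 -0.59099512] 21.35
rim 6239 x [-49.   14.8  49.7] y [-62.6  19.6  63.2] z [13.2 14.8 15.7]
M plate 3625 x [-39.9  -4.7  41.8] y [-11.9   0.3  11.9] z [21.7 22.9 24. ]
M bar 956 x [16.4 22.2 28. ] y [-15.1   0.6  14.6] z [45.  46.7 47.8]
L plate 3833 x [-40.9   7.3  40.8] y [23.7 35.9 47.4] z [21.7 22.9 24. ]
L bar 1073 x [-27.4 -21.  -15.4] y [21.3 36.3 50.4] z [44.3 46.7 47.9]
R plate 3137 x [-40.9   7.6  40.9] y [-47.4 -35.  -23.6] z [21.7 22.8 24. ]
R bar 658 x [-27.3 -21.6 -15.2] y [-44.3 -29.8 -20.1] z [43.5 46.6 47.8]
handle 479 [645.9 -53.1  26. ] ((645.7227783203125, -50.92405319213867), (20.322782516479492, 112.89039611816406), 13.262304306030273)
rod [[618.6, 53.9, 4.7], [606.9, 102.4, 7.0], [595.5, 151.1, 6.4]]
```

All three stamps lie flat in their places and the hook lies flat on the table, so I'm handing in.

```bash
python3 -c "from bench import job_done; print(job_done())"
```

```text
the job is handed in; nothing more can be done
None
```

The job is handed in at about 21 s of the 69 s allowed; the hand-in returned no verdict. My last measurements showed the stamp flat in the tray's middle place (within about 1 mm, head to tray -x), its two neighbours in place, and the hook flat on the table.

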